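# Motors back into their own trays

### The job

The four robot-joint motors were put back into each other's trays: give each its own again, upright in the middle of its tray: the square stepper in the square tray, the servo in the oblong tray and turned lengthwise along it, the wide flat motor in the large round dish and the slim tall motor in the small round dish. Every tray is taken, so park a motor on the free cork pad whenever you need to; do not tip any motor over, and do not knock over or shove away the little jar of screws that stands among the trays.

Things in the scene. Friction and masses are not known exactly. Their poses are not given: they have to be found in the camera images.
- stepper: Loose, stands upright on its base. Origin: centre of its underside; z up along its shaft. Square stepper motor, 42 x 42 mm in plan, body 40 mm high, dark with aluminium end caps; thin shaft (5 mm) on top to 58 mm. x, y along its sides. 0.2 to 0.37 kg.
- servo: Loose, stands upright on its base. Origin: centre of its underside; z up along its shaft. Black oblong hobby servo, body 40 mm along x by 20 mm along y by 38 mm high; two 3 mm thick ears at 27 to 30 mm height make it 54 mm long along x; small round white horn on top, at x = +10 mm, to 44 mm. About 0.07 kg.
- flat_motor: Loose, stands upright on its base. Origin: centre of its underside; z up along its shaft. Wide flat round motor, dark steel, 56 mm in diameter, body 30 mm high, shaft (6 mm) to 42 mm. About 0.18 kg.
- slim_motor: Loose, stands upright on its base. Origin: centre of its underside; z up along its shaft. Slim round gear motor, bright steel and aluminium, 30 mm in diameter, body 50 mm high, shaft (5 mm) to 62 mm. About 0.16 kg.
- square_tray: Square tray, 84 x 84 mm outside, 76 x 76 mm inside, sides along x and y; for the stepper. Fixed, mid-grey plastic, floor 4 mm thick, a 4 mm wide rim standing to 8 mm above the table. Origin: centre of its underside, on the table.
- oblong_tray: Oblong tray, 112 mm along x by 76 mm along y outside, 104 x 68 mm inside; for the servo, whose x must lie along the tray's x (either way round). Fixed, mid-grey plastic, floor 4 mm thick, a 4 mm wide rim standing to 8 mm above the table. Origin: centre of its underside, on the table.
- large_dish: Large round dish, 112 mm outside, 104 mm inside; for the flat motor. Fixed, mid-grey plastic, floor 4 mm thick, a 4 mm wide rim standing to 8 mm above the table. Origin: centre of its underside, on the table.
- small_dish: Small round dish, 84 mm outside, 76 mm inside; for the slim motor. Fixed, mid-grey plastic, floor 4 mm thick, a 4 mm wide rim standing to 8 mm above the table. Origin: centre of its underside, on the table.
- cork_pad: Free cork pad, 100 x 100 mm, 4 mm thick, no rim, fixed: empty at the start, for parking one motor. Origin: centre of its underside, on the table.
- jar: Bystander: small glass screw jar with a black cap, 40 mm in diameter, 52 mm high, upright and loose. Origin: centre of its underside.
Not all that is in view belongs to the job. Leave any red look-alike of the large_dish alone.

How it is judged:
By the outcome, as a careful person would: the job done as asked, in the order asked, and still so for the second after the job is handed in, with the robot touching nothing.
It also fails if it takes over 128 s, if anything falls off the work surface, if the arm or the gripper's body presses on something with over 40 N, if the wrist force passes 120 N, or if a joint passes its speed limit or range.

### The arm

A 6-joint arm with a two-finger parallel gripper is mounted at the origin on the work surface. World frame = base frame: x ahead of the robot, y to its left, z up, the work surface at z = 0. Lengths are in m, angles in rad, forces in N, time in s.
With the tool pointing down it reaches from about 0.325 to 1 m from the base axis. Payload 5.1 kg.
Tool frame: the origin (TCP) lies midway between the tips of the shut fingers; the grasp point (between the pads) lies 19 mm behind it; z points along the fingers, y is the line along which they close (so a half turn about z gives the same grasp; the last joint's range is limited). The gripper opens to 85 mm and grips with 20 to 120 N. Pads are 22 mm wide; open, the fingers measure 114 mm over their backs; the gripper's body (76 mm by 85 mm) begins 54 mm behind the grasp point. The pads swing forward as they close: fully open they stand 13 mm farther back than shut.
Start: joints at [-1.393, 0.124, 1.65, -0, 1.367, -0.083], TCP at [0.168, -0.628, 0.205] pointing down, gripper open.
Joint ranges: [-2.61, 2.61], [-1.02, 2.33], [0.03, 2.71], [-1.35, 4.49], [0.32, 2.68], [-2.91, 2.91]. Speed limits (rad/s): [2.57, 2.57, 3.14, 3.14, 3.14, 3.14].

### API

Orientations are given as a 3x3 rotation matrix whose columns are the frame's x, y, z axes.
In Python, from station import robot gives the robot as it stands.
- The arm moves only by the shell command python3 -m jog 'ROWS' [FORCE]. ROWS is a JSON object whose one key "moves" holds a list of rows, each a list of 3 entries, a list of its own where there are three numbers: the finger opening in mm, from 0 to 85.4, then the shift along the tool's x, y, z in mm, then the turn, a rotation vector about the tool's x, y, z in rad. In form: {"moves": [[grip, [tx, ty, tz], [wx, wy, wz]], ...]}. A call has 1 to 5 rows; each row is the pose to reach, as a shift and turn from the pose commanded when the call began, along the tool's axes at that moment; what a row does not reach only later rows make up. A row lasts 1/8 s, in which the tool goes at most 62.5 mm and 10.7 degrees, less where a joint would pass 70% of its speed; a pose out of reach is approached as far as the arm can. A call with a gripper value outside its range is refused whole. The fingers move at their own pace and stop on an object; FORCE is the grip in N (left out, the last holds). Time passes only in rows, so rows that repeat a pose let the fingers close. It gives the time, the measured TCP pose, the force, the opening and the grip force at its end, in the units of the state.
- robot.get_state(): the state, without advancing time (a new reading comes with each control period).
- robot.read_camera(name): name is "side" or "top"; returns a dict with "pixels" (384x512x3 uint8, red, green, blue), "camera_matrix" (3x3 intrinsics, pixels), "dist" ([k1, k2, p1, p2, k3] as OpenCV has them; the pictures are not rectified), "T" (4x4, takes a point from camera to world coordinates). Camera axes: x right, y down, z forward; pixel columns grow to the right and rows downward; lengths in m; the calibration is good to about 2 mm. A picture is of the moment at which its call begins. There is no depth.
- robot.close_job(): hands the job in; it is judged then, once.
Trained networks look in a picture, given as the dict that the camera call returned (one of the last four; its "shot" number tells which), for a name from the list of things; names that differ only in an ending like _2 or _b are one class to them, and where a whole thing is asked for, a point or a joint stands for the part that bears it (a point fixed in the world has none). Each returns a list of dicts, best first, with "conf" (0 to 1); they miss things now and then, are a little off and sometimes report something else, mostly with a low value. They report only what shows in the picture. A call takes as long as a camera call. They do not tell look-alikes from the thing itself.
- robot.boxes_of(picture, label): "bbox" ([centre column, centre row, width, height] in pixels, round what is visible of it).
The state is a dict: "t": time; "qpos": joint angles; "joint_velocities": joint speeds; "joint_efforts": joint torques, N m; "ee_pos": TCP position; "tcp_rot": TCP orientation; "wrist_force": force on the tool from outside, world axes, zero at the start; "moment": the same for the moment, N m; "grip_width": opening from 0.0 (shut) to 1.0 (fully open); "grasp_force": force on a finger pad.
Only numpy, scipy, OpenCV 4.12 (cv2) and the standard library are available. Lean on these libraries where they do the work, as an engineer would, in place of code of your own. Each camera call takes 0.05 s, during which the arm holds its last target. There are 200 camera calls.

## Working session

There is one attempt and no reset: what is moved stays moved. The work goes in short steps, Python scripts to look and compute and a shell command to move; the robot and the scene stay as the last step left them, time stands still between calls to the robot, and variables do not carry over. Pictures are saved under pics/ and viewed, at most 14 in all, crops included, and the job is handed in when it is done.

```bash
mkdir -p pics; ls; cat > h.py <<'E'
import numpy as np, cv2
from station import robot
def snap(name, png=None):
    p=robot.read_camera(name)
    if png: cv2.imwrite(f"pics/{png}.png", cv2.cvtColor(p["pixels"],cv2.COLOR_RGB2BGR))
    return p
def ray(p,uv,z):
    K,d,T=np.array(p["camera_matrix"]),np.array(p["dist"]),np.array(p["T"])
    n=cv2.undistortPoints(np.array([[uv]],float),K,d)[0,0]
    r=T[:3,:3]@np.array([n[0],n[1],1]); o=T[:3,3]
    return o+r*(z-o[2])/r[2]
def proj(p,X):
    K,d,T=np.array(p["camera_matrix"]),np.array(p["dist"]),np.array(p["T"])
    Ti=np.linalg.inv(T); rv=cv2.Rodrigues(Ti[:3,:3])[0]
    return cv2.projectPoints(np.atleast_2d(np.array(X,float)),rv,Ti[:3,3],K,d)[0][:,0]
N=["stepper","servo","flat_motor","slim_motor","square_tray","oblong_tray","large_dish","small_dish","cork_pad","jar"]
E
python3 - <<'E'
from h import *
s=robot.get_state(); print(s["t"],s["ee_pos"],np.round(s["tcp_rot"],3).tolist(),s["grip_width"])
for c in ["top","side"]:
    p=snap(c,c+"0"); print(c,np.round(np.array(p["T"]),3).tolist(),p["camera_matrix"][0])
    for n in N:
        for b in robot.boxes_of(p,n)[:3]:
            print(n,round(b["conf"],2),np.round(b["bbox"],1),np.round(ray(p,b["bbox"][:2],0.006),3))
E
```

```text
pics
0.0 [ 0.16745856 -0.62737425  0.20404719] [[0.966, 0.258, -0.0], [0.258, -0.966, 0.002], [0.0, -0.002, -1.0]] 1.0045362600503231
top [[0.027, -0.999, 0.042, 0.437], [-0.999, -0.026, 0.023, -0.106], [-0.022, -0.043, -0.999, 0.982], [0.0, 0.0, 0.0, 1.0]] [441.14366678   0.         259.43903909]
stepper 0.67 [130.6 189.1  27.2  24.5] [0.472 0.205 0.006]
stepper 0.44 [227.  139.6  24.   19.8] [ 0.588 -0.008  0.006]
servo 0.73 [278.9 118.1  22.1  17.4] [ 0.639 -0.123  0.006]
servo 0.19 [325.2 208.9  54.   50.9] [ 0.439 -0.23   0.006]
slim_motor 0.48 [324.6 207.   11.4  14. ] [ 0.444 -0.228  0.006]
square_tray 0.75 [324.8 207.3  52.1  49.3] [ 0.443 -0.229  0.006]
square_tray 0.65 [227.4 137.5  19.3  19.2] [ 0.593 -0.009  0.006]
square_tray 0.64 [279.7 119.2  24.8  21.1] [ 0.637 -0.125  0.006]
oblong_tray 0.96 [168.8 104.4  51.6  52.2] [0.665 0.125 0.006]
large_dish 0.86 [358.1  96.   53.5  48.9] [ 0.693 -0.298  0.006]
large_dish 0.65 [278.4 117.1  51.6  48.4] [ 0.641 -0.122  0.006]
large_dish 0.61 [424.  135.3  48.2  47.4] [ 0.608 -0.446  0.006]
small_dish 0.95 [131.8 189.2  31.1  37.
[... 486 characters left out ...]
0.006]
flat_motor 0.66 [125.6 219.3  32.6  22.4] [0.691 0.118 0.006]
slim_motor 0.54 [301.4 176.7  13.5  21. ] [ 0.463 -0.263  0.006]
square_tray 0.67 [302.6 185.7  48.6  27.2] [ 0.44  -0.233  0.006]
oblong_tray 0.62 [127.4 227.3  59.3  26.2] [0.666 0.133 0.006]
large_dish 0.95 [326.3 219.4  28.4  34.1] [ 0.327 -0.161  0.006]
large_dish 0.92 [212.9 178.6  40.6  24.9] [ 0.637 -0.119  0.006]
large_dish 0.78 [296.1 129.1  38.5  20.7] [ 0.607 -0.449  0.006]
small_dish 0.59 [167.9 291.9  48.   32.1] [0.458 0.206 0.006]
cork_pad 0.61 [236.9 234.8  55.5  43.6] [0.455 0.002 0.006]
cork_pad 0.55 [197.2 201.5  13.8  24.6] [ 0.605 -0.028  0.006]
jar 0.72 [197.8 204.2  17.2  25.5] [ 0.597 -0.022  0.006]
```

```bash
python3 - <<'E'
import cv2
a=cv2.imread("pics/top0.png"); cv2.imwrite("pics/top0c.png",cv2.resize(a[70:250,90:480],None,fx=2.05,fy=2.05,interpolation=cv2.INTER_CUBIC))
a=cv2.imread("pics/side0.png"); cv2.imwrite("pics/side0c.png",cv2.resize(a[100:330,80:400],None,fx=2.5,fy=2.5,interpolation=cv2.INTER_CUBIC))
E
```

```text
(no output)
```

View pics/top0c.png

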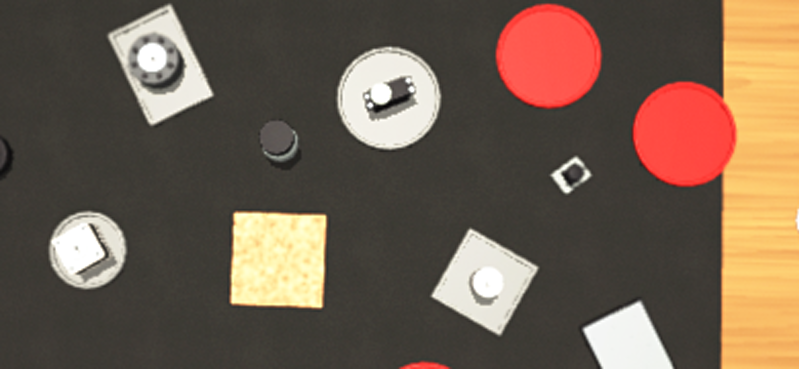

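View pics/side0c.png

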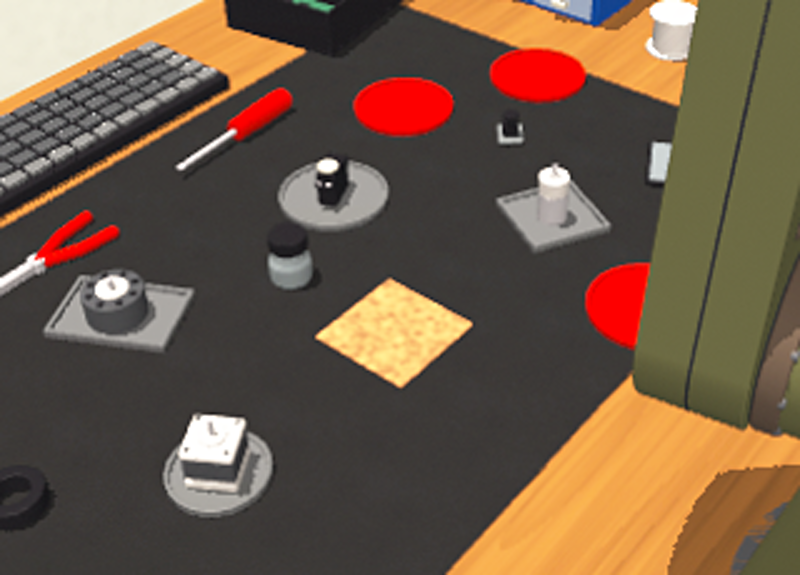

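The motors are sorted as follows (full-image top pixels): flat motor in the oblong tray (165,98), stepper in the small dish (130,190), servo in the large dish (280,116), slim motor in the square tray (327,208), and the jar at (226,138). Look-alikes are the red discs at (358,96), (424,135) and (297,250+), a small grey/black block at (368,155), and the black ring at (90,146). None of these is one I want. Next I'll take close crops and measure.

```bash
cat > m.py <<'E'
from h import *
C={"oblong_tray":(168,104),"small_dish":(131,190),"large_dish":(279,116),"square_tray":(326,208),"cork_pad":(226,196),"jar":(226,138)}
def plane(p,pts,z): return np.array([ray(p,q,z)[:2] for q in pts])
E
python3 - <<'E'
from m import *
p=snap("top"); im=cv2.cvtColor(p["pixels"],cv2.COLOR_RGB2BGR)
t=[]
for n in ["oblong_tray","small_dish","large_dish","square_tray"]:
    u,v=C[n]; t.append(cv2.resize(im[v-32:v+32,u-32:u+32],(300,300),interpolation=cv2.INTER_NEAREST))
cv2.imwrite("pics/close.png",np.vstack([np.hstack(t[:2]),np.hstack(t[2:])]))
g=im.max(2)
lab=cv2.connectedComponents((g>105).astype(np.uint8))[1]
for n,(u,v) in C.items():
    sub=lab[v-15:v+15,u-15:u+15]; ids=np.bincount(sub[sub>0]); k=ids.argmax()
    cs,_=cv2.findContours((lab==k).astype(np.uint8),cv2.RETR_EXTERNAL,cv2.CHAIN_APPROX_NONE)
    c=max(cs,key=len)[:,0].astype(float); h=plane(p,c,0.008 if n!="cork_pad" else 0.004).astype(np.float32)
    (cx,cy),(w,hh),a=cv2.minAreaRect(h*1000); (ex,ey),r=cv2.minEnclosingCircle(h*1000)
    print(n,"rect",np.round([cx,cy,w,hh,a],1),"circ",np.round([ex,ey,2*r],1),len(c))
E
```

```text
oblong_tray rect [672.2 127.7 114.4  78.7  27. ] circ [672.1 128.  134.6] 148
small_dish rect [466.8 199.6  82.7  84.    1.6] circ [467.1 199.9  85.7] 105
large_dish rect [ 640.1 -122.9  110.3  111.3    1.2] circ [ 640.5 -123.3  113.1] 141
square_tray rect [ 443.7 -231.3   86.6   85.9   61.6] circ [ 443.6 -231.3  118.6] 132
cork_pad rect [461.9  -8.  103.1 103.1  89.5] circ [462.2  -8.3 140.5] 178
jar rect [581.5 -12.   18.8  38.3  37.1] circ [588.9  -6.3  38.3] 46
```

View pics/close.png

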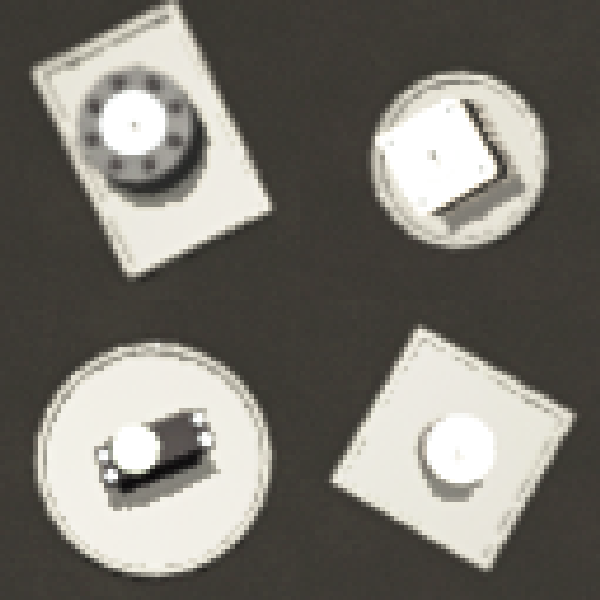

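The crop confirms the choice: the flat motor is in the oblong tray, the square stepper in the round small dish, the servo in the large grey dish (horn at its left end), and the slim motor in the square tray. Tray sizes agree with the spec to within 3 mm. Now I'll measure the motor poses.

```bash
python3 - <<'E'
from m import *
p=snap("top"); g=p["pixels"].min(2)
print("tray px",g[100:112:3,178:182].tolist(), "stepper",g[186:192:3,126:132:3].tolist())
def blob(u,v,th,z,lo=5):
    m=(g>=th).astype(np.uint8); lab=cv2.connectedComponents(m,connectivity=4)[1]
    k=lab[v,u]; cs,_=cv2.findContours((lab==k).astype(np.uint8),cv2.RETR_EXTERNAL,cv2.CHAIN_APPROX_NONE)
    h=plane(p,cs[0][:,0].astype(float),z).astype(np.float32)*1000
    return np.round(np.hstack([*cv2.minAreaRect(h)[:2],cv2.minAreaRect(h)[2],*cv2.minEnclosingCircle(h)]),1)
for th in (240,252):
    print(th,"step",blob(130,187,th,.044),"slim",blob(326,207,th,.054),"flat",blob(162,98,th,.034),"horn",blob(275,115,th,.048))
e=plane(p,[(247+105/4.69-.5,83.5+155/4.69),(247+112/4.69-.5,83.5+177/4.69),(247+200/4.69-.5,83.5+117/4.69),(247+207/4.69-.5,83.5+138/4.69)],.034)
print("servo",e.mean(0),np.degrees(np.arctan2(*((e[:2]-e[2:]).sum(0)[::-1]))))
# flat: dark ring of annulus at z=34
q=snap("side"); gs=q["pixels"]
pr=lambda n,x:print(n,np.round(proj(q,x),1).tolist())
for n in ["stepper","servo","flat_motor","slim_motor","jar"]:
    print(n,[(round(b["conf"],2),np.round(b["bbox"],1).tolist()) for b in robot.boxes_of(q,n)[:1]])
E
```

```text
tray px [[40, 88, 205, 228], [44, 98, 193, 224], [79, 121, 215, 229], [135, 214, 229, 228]] stepper [[255, 255], [255, 255]]
240 step [467.4 199.3  41.8  42.   31.1 466.4 199.1  26.8] slim [ 442.9 -229.    29.6   28.2   46.3  443.4 -229.3   15.2] flat [673.5 131.1  28.6  27.9  46.6 673.3 130.6  14.9] horn [ 636.8 -114.7   17.3   19.2    1.3  636.9 -113.7   10.8]
252 step [466.8 199.3  40.6  41.6  32.1 467.4 198.7  25.8] slim [ 442.4 -228.5   27.3   27.2    1.2  443.2 -229.    14.7] flat [673.  130.6  27.   27.9  46.8 673.5 130.8  14.5] horn [ 636.8 -113.6   17.3   17.1    1.3  636.8 -113.6    9.6]
servo [ 0.64045726 -0.12405795] 113.59879771365964
stepper [(0.56, [165.8, 281.6, 26.7, 29.2])]
servo [(0.67, [215.2, 169.3, 10.0, 19.7])]
flat_motor [(0.91, [125.6, 221.4, 28.6, 21.8])]
slim_motor [(0.82, [301.5, 177.9, 9.7, 18.7])]
jar [(0.67, [196.6, 202.1, 21.4, 27.2])]
```

```bash
cat > go.py <<'E'
import sys
from h import *
from scipy.spatial.transform import Rotation as R
s=robot.get_state(); p0=np.array(s["ee_pos"]); R0=np.array(s["tcp_rot"])
yaw=np.degrees(np.arctan2(R0[1,0],R0[0,0]))
print("now t",round(s["t"],2),np.round(p0*1000,1),"yaw",round(yaw,1),"tilt",np.round(R0[:2,2],4),"grip",round(s["grip_width"]*85.4,1),round(s["grasp_force"],1),"F",np.round(s["wrist_force"],1),"q",np.round(s["qpos"],2))
a=list(map(float,sys.argv[1:]))
# successive targets: x y z(mm) yaw(deg), each from the previous exact target
for i in range(0,len(a),4):
    x,y,z,w=a[i:i+4]; c,d=np.cos(np.radians(w)),np.sin(np.radians(w))
    Rt=np.array([[c,d,0],[d,-c,0],[0,0,-1]]); pt=np.array([x,y,z])/1000
    print("move",np.round(R0.T@(pt-p0)*1000,1),"turn",np.round(R.from_matrix(R0.T@Rt).as_rotvec(),3))
    R0,p0=Rt,pt
E
python3 go.py 443 -229 110 62 443 -229 12 62
```

```text
now t 1.5 [ 167.5 -628.   205.3] yaw 14.9 tilt [-0.      0.0001] grip 85.4 0.0 F [ 0.1  0.2 -0.3] q [-1.39  0.12  1.65 -0.    1.37 -0.08]
move [ 369.  -314.5   95.3] turn [-0.    -0.    -0.821]
move [ 0.  0. 98.] turn [0. 0. 0.]
```

```bash
python3 -m jog '{"moves": [[50,[200,-170,50],[0,0,-0.45]],[50,[200,-170,50],[0,0,-0.45]],[50,[200,-170,50],[0,0,-0.45]],[50,[200,-170,50],[0,0,-0.45]],[50,[200,-170,50],[0,0,-0.45]]]}' 50
python3 go.py 443 -229 110 62 443 -229 12 62
```

```text
t: 2.12
ee_pos: [0.318, -0.4093, 0.1544]
tcp_rot: [[0.756, 0.655, -0.001], [0.655, -0.756, 0.001], [0.0, -0.001, -1.0]]
wrist_force: [-0.3, 0.0, 0.4]
grip_width: 0.586
grasp_force: 0.0
now t 2.12 [ 318.  -409.3  154.4] yaw 40.9 tilt [-0.0006  0.0014] grip 50.0 0.0 F [-0.3  0.   0.4] q [-1.01 -0.13  1.99  0.    1.28 -0.16]
move [212.5 -54.3  44.5] turn [-0.001 -0.001 -0.368]
move [ 0.  0. 98.] turn [0. 0. 0.]
```

```bash
python3 -m jog '{"moves": [[50,[212,-54,44],[0,0,-0.368]],[50,[212,-54,44],[0,0,-0.368]],[50,[212,-54,44],[0,0,-0.368]],[50,[212,-54,44],[0,0,-0.368]],[50,[212,-54,44],[0,0,-0.368]]]}' >/dev/null
python3 go.py 443 -229 60 62 443 -229 12 62
python3 - <<'E'
from h import *
a=snap("top")["pixels"][165:250,270:390]; b=snap("side")["pixels"][120:220,240:360]
o=np.hstack([cv2.resize(a,(400,283)),cv2.resize(b,(340,283))]); cv2.imwrite("pics/g1.png",o[:,:,::-1])
E
```

```text
now t 2.75 [ 443.1 -231.9  111. ] yaw 62.0 tilt [-0.0006  0.0001] grip 50.1 0.0 F [-0.3 -0.5  0.4] q [-0.59 -0.13  2.07 -0.    1.21 -0.1 ]
move [ 2.5 -1.4 51. ] turn [-0.001  0.    -0.   ]
move [ 0.  0. 48.] turn [0. 0. 0.]
```

View pics/g1.png

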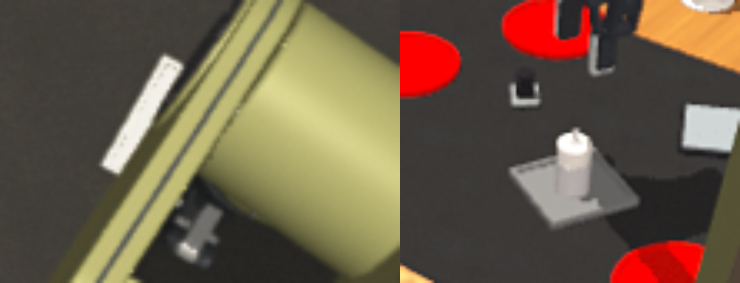

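The side crop shows the slim motor standing in the square tray with the gripper fingers above and behind it. I'll check that the projection of the TCP agrees.

```bash
python3 go.py 443 -229 60 62; python3 - <<'E'
from h import *
q=snap("side"); print(proj(q,[[.443,-.232,.111],[.443,-.229,.054],[.443,-.229,.004]]))
E
```

```text
now t 2.85 [ 442.5 -233.8  111.7] yaw 61.8 tilt [ 0.0002 -0.0009] grip 49.9 0.0 F [-0.1  0.9  0. ] q [-0.59 -0.13  2.07 -0.    1.21 -0.1 ]
move [ 4.5 -1.9 51.7] turn [ 0.001  0.001 -0.003]
[[303.41668589 150.03917912]
 [301.45543375 170.37200968]
 [300.43039729 186.70440261]]
```

```bash
python3 -m jog '{"moves": [[24,[0,0,1],[0,0,0]],[24,[0,0,1],[0,0,0]],[24,[0,0,1],[0,0,0]],[24,[0,0,1],[0,0,0]],[24,[0,0,1],[0,0,0]]]}' 50 | tail -3
python3 -m jog '{"moves": [[24,[0,0,-20],[0,0,0]],[24,[0,0,-50],[0,0,0]],[24,[0,0,-80],[0,0,0]],[24,[0,0,-100],[0,0,0]],[24,[0,0,-100],[0,0,0]]]}' | tail -3
N=2 python3 go.py 462 -8 110 62 462 -8 15 62
```

```text
wrist_force: [-1.8, 1.7, 5.2]
grip_width: 0.319
grasp_force: 49.2
wrist_force: [-0.6, -0.5, -2.5]
grip_width: 0.324
grasp_force: 49.7
now t 4.92 [ 443.1 -228.7  112.4] yaw 61.8 tilt [ 0.0029 -0.0019] grip 27.7 49.7 F [-0.6 -0.5 -2.5] q [-0.58 -0.14  2.07  0.    1.21 -0.09]
move [203.5 -87.6   2.1] turn [ 0.003  0.    -0.003]
move [ 0.  0. 95.] turn [0. 0. 0.]
```

```bash
python3 -m jog '{"moves": [[24,[45,-20,0],[0,0,0]],[24,[95,-41,0],[0,0,0]],[24,[145,-62,0],[0,0,0]],[24,[190,-82,0],[0,0,0]],[24,[203.5,-87.5,0],[0,0,0]]]}' | tail -1
N=3 python3 go.py 462 -8 13 62
```

```text
grasp_force: 49.7
now t 5.65 [461.   -6.5 110.8] yaw 62.0 tilt [-0.0032  0.0006] grip 27.4 49.7 F [-0.5  0.5 -1.6] q [-0.13 -0.23  2.15  0.    1.22  0.36]
move [-0.7  1.9 97.8] turn [-0.003  0.001  0.   ]
```

```bash
python3 -m jog '{"moves": [[24,[0,0,45],[0,0,0]],[24,[0,0,75],[0,0,0]],[24,[0,0,90],[0,0,0]],[24,[0,0,96],[0,0,0]],[24,[0,0,97],[0,0,0]]]}' | tail -3
N=2 python3 go.py 462 -8 13 62
```

```text
wrist_force: [-0.3, 0.2, -1.7]
grip_width: 0.322
grasp_force: 49.8
now t 6.42 [462.9  -8.4  16.2] yaw 61.8 tilt [ 0.0009 -0.0002] grip 27.5 49.8 F [-0.3  0.2 -1.7] q [-0.13 -0.09  2.21 -0.    1.02  0.36]
move [-0.  -1.   3.2] turn [ 0.001 -0.    -0.004]
```

```bash
python3 -m jog '{"moves": [[24,[0,0,2],[0,0,0]],[24,[0,0,2],[0,0,0]]]}' | grep force
python3 -m jog '{"moves": [[24,[0,0,1],[0,0,0]],[24,[0,0,1],[0,0,0]]]}' | grep force
N=2 python3 go.py
```

```text
wrist_force: [0.3, 0.0, -0.6]
grasp_force: 49.8
wrist_force: [-2.7, 0.1, 6.0]
grasp_force: 50.5
now t 7.03 [462.5  -7.9  13.6] yaw 61.8 tilt [0.0002 0.0002] grip 27.3 50.5 F [-2.7  0.1  6. ] q [-0.13 -0.09  2.21  0.    1.02  0.36]
```

```bash
python3 -m jog '{"moves": [[46,[0,0,0],[0,0,0]],[46,[0,0,0],[0,0,0]],[46,[0,0,0],[0,0,0]],[46,[0,0,-40],[0,0,0]],[46,[0,0,-90],[0,0,0]]]}' | tail -2
N=2 python3 go.py 467 199 111 121.5 467 199 13 121.5
```

```text
grip_width: 0.533
grasp_force: 0.0
now t 7.75 [464.3  -8.3 107. ] yaw 61.8 tilt [-0.0038  0.0005] grip 45.5 0.0 F [ 1.1 -0.5  0.3] q [-0.13 -0.22  2.16 -0.    1.2   0.36]
move [184.  -95.6  -3.9] turn [-4.000e-03 -1.000e-03 -1.042e+00]
move [ 0.  0. 98.] turn [0. 0. 0.]
```

```bash
python3 -m jog '{"moves": [[62,[37,-19,-4],[0,0,-0.18]],[62,[75,-39,-4],[0,0,-0.36]],[62,[115,-60,-4],[0,0,-0.54]],[62,[155,-80,-4],[0,0,-0.72]],[62,[184,-95,-4],[0,0,-0.88]]]}' | tail -2
N=3 python3 go.py 467 199 111 121.5 467 199 13 121.5
python3 - <<'E'
from h import *
p=snap("top"); cv2.imwrite("pics/t2.png",cv2.resize(p["pixels"][70:260,90:390],None,fx=2.6,fy=2.6)[:,:,::-1])
E
```

```text
grip_width: 0.724
grasp_force: 0.0
now t 8.47 [464.8 201.3 105.7] yaw 112.6 tilt [-0.0005 -0.0001] grip 61.8 0.0 F [-1.  -0.4  0.7] q [ 0.3  -0.11  2.06  0.    1.19 -0.09]
move [-3.   1.2 -5.3] turn [-0.    -0.    -0.155]
move [ 0.  0. 98.] turn [0. 0. 0.]
```

View pics/t2.png

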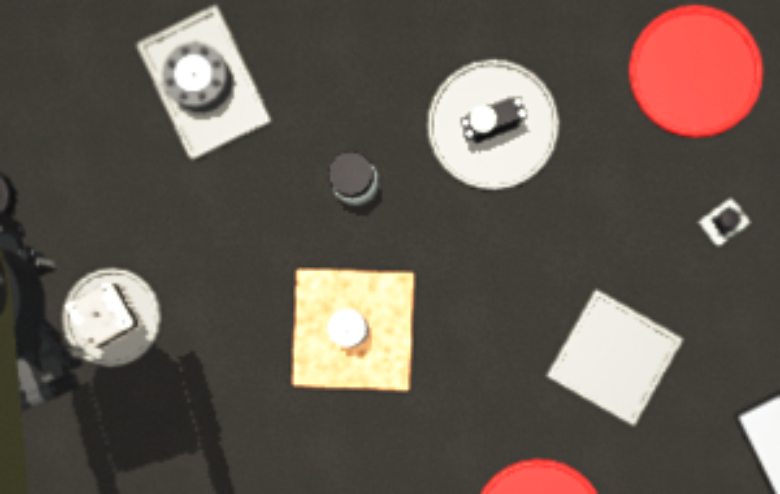

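Slim stands upright on the cork at crop (347,328), the square tray is empty, and the stepper is in the small dish beside the gripper.

```bash
python3 -m jog '{"moves": [[62,[-2.5,1,0],[0,0,-0.155]],[62,[-2.5,1,30],[0,0,-0.155]],[62,[-2.5,1,60],[0,0,-0.155]],[62,[-2.5,1,80],[0,0,-0.155]],[62,[-2.5,1,92],[0,0,-0.155]]]}' | grep force
N=3 python3 go.py 467 199 13 121.5
```

```text
wrist_force: [-0.5, 0.5, 0.7]
grasp_force: 0.0
now t 9.3 [466.2 196.   12.9] yaw 121.0 tilt [-0.0019 -0.0008] grip 62.3 0.0 F [-0.5  0.5  0.7] q [ 0.29  0.01  2.12 -0.    1.01 -0.25]
move [ 2.2  2.3 -0.1] turn [-0.002 -0.    -0.009]
```

```bash
python3 -m jog '{"moves": [[55,[1.5,1.5,0],[0,0,0]],[36,[1.5,1.5,0],[0,0,0]],[36,[1.5,1.5,0],[0,0,0]],[36,[1.5,1.5,0],[0,0,0]],[36,[1.5,1.5,0],[0,0,0]]]}' 60| tail -3
python3 -m jog '{"moves": [[36,[0,0,0],[0,0,0]],[36,[0,0,-20],[0,0,0]],[36,[0,0,-50],[0,0,0]],[36,[0,0,-80],[0,0,0]],[36,[0,0,-100],[0,0,0]]]}' | tail -3
N=3 python3 go.py 443.7 -231 113 61.6 443.7 -231 15 61.6
```

```text
wrist_force: [-1.9, 0.5, 8.1]
grip_width: 0.421
grasp_force: 3.8
wrist_force: [0.2, -0.2, -0.4]
grip_width: 0.419
grasp_force: 0.0
now t 10.7 [469.3 199.8 117.6] yaw 121.1 tilt [0.0033 0.001 ] grip 35.8 0.0 F [ 0.2 -0.2 -0.4] q [ 0.3  -0.12  2.05  0.    1.21 -0.25]
move [-355.6 -244.6    4.1] turn [ 3.000e-03 -1.000e-03  1.039e+00]
move [ 0.  0. 98.] turn [0. 0. 0.]
```

Opening 36 was not tight enough: the gripper's reading runs small, and the stepper wasn't held. I'll check how the stepper stands.

```bash
python3 - <<'E'
from h import *
p=snap("top");q=snap("side")
cv2.imwrite("pics/t3.png",np.hstack([cv2.resize(p["pixels"][155:225,90:180],(400,311)),cv2.resize(q["pixels"][230:330,110:238],(398,311))])[:,:,::-1])
E
N=1 python3 go.py 467 199 13 121.5
```

```text
now t 10.95 [466.9 199.  113.4] yaw 121.1 tilt [-0.0008 -0.0002] grip 36.0 0.0 F [ 0.3 -0.2 -1.2] q [ 0.3  -0.12  2.05  0.    1.21 -0.25]
move [-1.000e-01  1.000e-01  1.004e+02] turn [-0.001 -0.    -0.007]
```

View pics/t3.png

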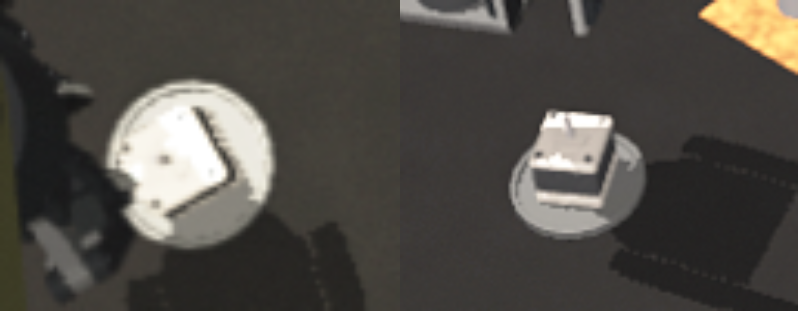

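The stepper stands upright and nearly unmoved in its dish, so I'll grasp again with a full close.

```bash
python3 -m jog '{"moves": [[60,[0,0,20],[0,0,0]],[60,[0,0,30],[0,0,0]],[60,[0,0,60],[0,0,0]],[60,[0,0,90],[0,0,0]],[60,[0,0,100],[0,0,0]]]}' | grep force
python3 -m jog '{"moves": [[20,[0,0,0],[0,0,0]],[20,[0,0,0],[0,0,0]],[20,[0,0,0],[0,0,0]],[20,[0,0,0],[0,0,0]],[20,[0,0,0],[0,0,0]]]}' 60| tail -3
python3 -m jog '{"moves": [[20,[0,0,0],[0,0,0]],[20,[0,0,-20],[0,0,0]],[20,[0,0,-50],[0,0,0]],[20,[0,0,-80],[0,0,0]],[20,[0,0,-100],[0,0,0]]]}' | tail -3
N=3 python3 go.py 443.7 -231 113 61.6 443.7 -231 15 61.6
```

```text
wrist_force: [0.0, 0.6, 0.4]
grasp_force: 0.0
wrist_force: [-1.0, -1.4, -2.5]
grip_width: 0.454
grasp_force: 60.7
wrist_force: [0.0, 0.6, -3.9]
grip_width: 0.453
grasp_force: 61.0
now t 12.88 [468.9 199.6 116.8] yaw 121.1 tilt [0.0018 0.0006] grip 38.7 61.0 F [ 0.   0.6 -3.9] q [ 0.3  -0.12  2.05  0.    1.21 -0.25]
move [-355.6 -244.1    3.5] turn [ 2.000e-03 -1.000e-03  1.039e+00]
move [ 0.  0. 98.] turn [0. 0. 0.]
```

```bash
python3 -m jog '{"moves": [[20,[-30,-21,0],[0,0,0.1]],[20,[-75,-51,0],[0,0,0.22]],[20,[-120,-82,0],[0,0,0.35]],[20,[-165,-113,0],[0,0,0.48]],[20,[-210,-144,0],[0,0,0.61]]]}' | tail -1
N=1 python3 go.py 443.7 -231 113 61.6
```

```text
grasp_force: 61.1
now t 13.65 [451.2 -59.4 112.7] yaw 85.9 tilt [-0.0021  0.0006] grip 38.3 61.1 F [ 1.2  0.6 -3.5] q [-0.24 -0.25  2.16  0.    1.23 -0.17]
move [-171.7    4.7   -0.4] turn [-0.002  0.     0.425]
```

```bash
python3 -m jog '{"moves": [[20,[-40,1,0],[0,0,0.1]],[20,[-85,2.5,0],[0,0,0.21]],[20,[-130,4,0],[0,0,0.32]],[20,[-160,4.5,0],[0,0,0.4]],[20,[-171,4.5,0],[0,0,0.425]]]}' | tail -1
N=4 python3 go.py 443.7 -231 113 61.6 443.7 -231 14 61.6
python3 - <<'E'
from h import *
q=snap("side"); print(proj(q,[[.443,-.231,.1]]))
cv2.imwrite("pics/t4.png",cv2.resize(q["pixels"][90:240,230:400],(680,600))[:,:,::-1])
E
```

```text
grasp_force: 61.1
now t 14.32 [ 445.2 -226.   113.1] yaw 61.7 tilt [-0.0023  0.0016] grip 38.9 61.1 F [-0.2  0.5 -3.4] q [-0.58 -0.13  2.07  0.    1.21 -0.08]
move [-5.1  1.1  0.1] turn [-0.003 -0.     0.001]
move [ 0.  0. 99.] turn [0. 0. 0.]
[[302.92851984 154.14102124]]
```

View pics/t4.png

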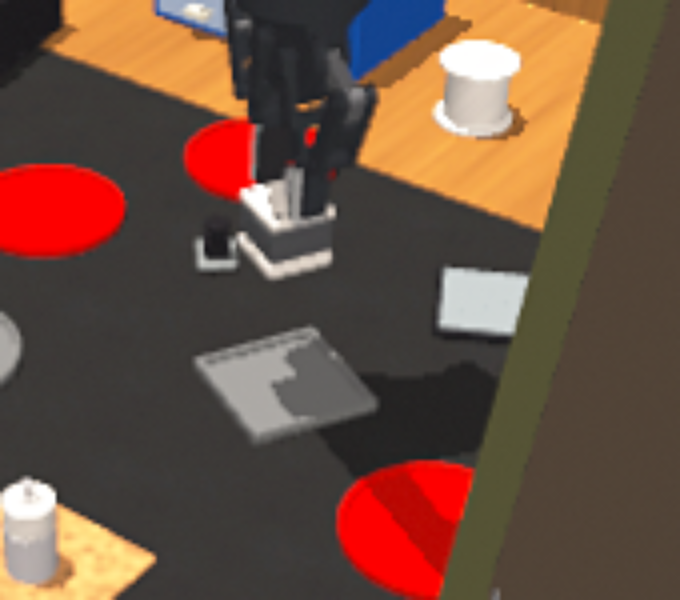

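The stepper is held upright above the empty square tray, so I'll correct and lower it.

```bash
python3 -m jog '{"moves": [[20,[-4,1,25],[0,0,0]],[20,[-4.5,1,55],[0,0,0]],[20,[-4.5,1,75],[0,0,0]],[20,[-4.5,1,88],[0,0,0]],[20,[-4.5,1,93],[0,0,0]]]}' | grep force
N=6 python3 go.py 443.7 -231 14 61.6
```

```text
wrist_force: [0.8, 0.9, -2.8]
grasp_force: 61.1
now t 15.2 [ 444.9 -230.3   21.6] yaw 61.9 tilt [-0.0008  0.0006] grip 38.7 61.1 F [ 0.8  0.9 -2.8] q [-0.58 -0.01  2.13  0.    1.03 -0.09]
move [-1.2 -0.8  7.6] turn [-0.001 -0.     0.005]
```

```bash
python3 -m jog '{"moves": [[20,[-1,0,4],[0,0,0]],[20,[-1,0,5.5],[0,0,0]],[20,[-1,0,5.5],[0,0,0]]]}' | grep wrist
python3 -m jog '{"moves": [[20,[0,0,1],[0,0,0]],[20,[0,0,1],[0,0,0]]]}' | grep wrist
python3 -m jog '{"moves": [[20,[0,0,1],[0,0,0]],[20,[0,0,1],[0,0,0]]]}' | grep wrist
N=4 python3 go.py 443.7 -231 14 61.6
```

```text
wrist_force: [-0.2, -0.1, -3.7]
wrist_force: [0.4, -0.1, -3.8]
wrist_force: [-0.6, -0.3, 2.4]
now t 16.38 [ 444.3 -231.4   14.4] yaw 61.8 tilt [ 0.0001 -0.0001] grip 38.5 62.1 F [-0.6 -0.3  2.4] q [-0.59 -0.    2.13 -0.    1.01 -0.1 ]
move [ 0.1 -0.7  0.4] turn [0.    0.    0.004]
```

```bash
python3 -m jog '{"moves": [[56,[0,0,0],[0,0,0]],[56,[0,0,0],[0,0,0]],[56,[0,0,0],[0,0,0]],[56,[0,0,-45],[0,0,0]],[56,[0,0,-98],[0,0,0]]]}' | tail -1
N=2 python3 go.py 462 -8 113 62 462 -8 13 62
```

```text
grasp_force: 0.0
now t 17.2 [ 446.4 -232.8  117.2] yaw 61.8 tilt [-0.0026  0.0018] grip 56.2 0.0 F [ 0.3 -0.7  0.1] q [-0.59 -0.13  2.07  0.    1.21 -0.1 ]
move [205.5 -92.4   4.5] turn [-0.003 -0.    -0.003]
move [  0.   0. 100.] turn [0. 0. 0.]
```

```bash
python3 -m jog '{"moves": [[48,[55,-25,0],[0,0,0]],[48,[110,-49,0],[0,0,0]],[48,[165,-74,0],[0,0,0]],[48,[204,-91,0],[0,0,0]],[48,[204,-91,0],[0,0,0]]]}' | tail -1
N=4 python3 go.py 462.5 -8 13 62
python3 - <<'E'
from m import *
p=snap("top"); g=p["pixels"].min(2)
lab=cv2.connectedComponents((g>=245).astype(np.uint8),connectivity=4)[1]
u,v=np.round(proj(p,[[.444,-.231,.044]])[0]).astype(int); print(u,v,g[v-1:v+2,u-1:u+2].tolist())
k=np.bincount(lab[v-4:v+5,u-4:u+5].ravel()); k[0]=0; k=k.argmax()
cs,_=cv2.findContours((lab==k).astype(np.uint8),cv2.RETR_EXTERNAL,cv2.CHAIN_APPROX_NONE)
print(cv2.minAreaRect(plane(p,cs[0][:,0].astype(float),.044).astype(np.float32)*1000))
E
```

```text
grasp_force: 0.0
now t 17.93 [460.1  -8.  111.4] yaw 62.1 tilt [-0.0004  0.0003] grip 48.6 0.0 F [-0.7 -0.8  0.5] q [-0.13 -0.23  2.15  0.    1.22  0.36]
move [ 1.2  2.2 98.4] turn [-0.    -0.     0.001]
328 207 [[255, 254, 255], [255, 244, 255], [255, 242, 251]]
((444.1881408691406, -231.34072875976562), (41.144622802734375, 41.58242416381836), 61.549415588378906)
```

The stepper is in place: centre error is under 1 mm and yaw matches. Next is slim, from cork to the small dish.

```bash
python3 -m jog '{"moves": [[48,[1,1,30],[0,0,0]],[48,[1,1,60],[0,0,0]],[48,[1,1,85],[0,0,0]],[48,[1,1,97],[0,0,0]],[48,[1,1,97.5],[0,0,0]]]}' | grep force
N=3 python3 go.py 462.5 -8 13 62
python3 -m jog '{"moves": [[10,[0,0,0],[0,0,0]],[10,[0,0,0],[0,0,0]],[10,[0,0,0],[0,0,0]],[10,[0,0,0],[0,0,0]],[10,[0,0,0],[0,0,0]]]}' 50| tail -3
python3 -m jog '{"moves": [[10,[0,0,-20],[0,0,0]],[10,[0,0,-50],[0,0,0]],[10,[0,0,-80],[0,0,0]],[10,[0,0,-98],[0,0,0]],[10,[0,0,-98],[0,0,0]]]}' | tail -3
N=3 python3 go.py 467 199.7 113 92 467 199.7 13 92
```

```text
wrist_force: [-0.2, -0.7, -0.3]
grasp_force: 0.0
now t 18.8 [462.   -8.5  14.8] yaw 61.7 tilt [-0.0016  0.0002] grip 47.9 0.0 F [-0.2 -0.7 -0.3] q [-0.14 -0.09  2.21 -0.    1.02  0.36]
move [0.7 0.2 1.7] turn [-0.001  0.001 -0.004]
wrist_force: [-1.3, 0.8, 6.8]
grip_width: 0.322
grasp_force: 49.1
wrist_force: [0.5, -0.3, -2.0]
grip_width: 0.314
grasp_force: 49.7
now t 20.2 [461.4  -8.  111.9] yaw 61.8 tilt [ 0.0029 -0.0004] grip 26.8 49.7 F [ 0.5 -0.3 -2. ] q [-0.13 -0.23  2.15 -0.    1.22  0.36]
move [185.8 -93.1  -1.2] turn [ 0.003 -0.    -0.527]
move [  0.   0. 100.] turn [0. 0. 0.]
```

```bash
python3 -m jog '{"moves": [[10,[35,-18,0],[0,0,-0.1]],[10,[85,-43,0],[0,0,-0.22]],[10,[135,-68,0],[0,0,-0.35]],[10,[170,-86,0],[0,0,-0.47]],[10,[186,-93,0],[0,0,-0.52]]]}' | tail -1
N=4 python3 go.py 467 199.7 13 92
```

```text
grasp_force: 49.6
now t 20.98 [466.8 200.5 111.1] yaw 91.8 tilt [-0.0028 -0.001 ] grip 27.2 49.6 F [ 0.8 -1.  -1.8] q [ 0.3  -0.11  2.05 -0.    1.2   0.27]
move [-0.7  0.5 98.1] turn [-0.003  0.001 -0.003]
```

```bash
python3 -m jog '{"moves": [[10,[-0.5,0.5,35],[0,0,0]],[10,[-0.5,0.5,65],[0,0,0]],[10,[-0.5,0.5,85],[0,0,0]],[10,[-0.5,0.5,94],[0,0,0]],[10,[-0.5,0.5,94],[0,0,0]]]}' | grep wrist
N=5 python3 go.py 467 199.7 13 92
```

```text
wrist_force: [0.4, -0.1, -1.0]
now t 21.8 [468.7 199.1  19.1] yaw 91.5 tilt [-0.001  -0.0005] grip 27.2 49.7 F [ 0.4 -0.1 -1. ] q [ 0.3   0.01  2.11 -0.    1.02  0.27]
move [ 0.7 -1.7  6.1] turn [-0.001  0.    -0.008]
```

```bash
python3 -m jog '{"moves": [[10,[0.5,-1,3],[0,0,0]],[10,[0.5,-1,3.5],[0,0,0]],[10,[0.5,-1,3.5],[0,0,0]]]}' | grep wrist
python3 -m jog '{"moves": [[10,[0,0,1],[0,0,0]],[10,[0,0,1],[0,0,0]]]}' | grep wrist
python3 -m jog '{"moves": [[10,[0,0,0.7],[0,0,0]],[10,[0,0,0.7],[0,0,0]]]}' | grep wrist
N=2 python3 go.py 467 199.7 13 92
```

```text
wrist_force: [-1.0, 0.1, 4.6]
wrist_force: [-4.0, -0.2, 11.3]
wrist_force: [-7.2, -1.6, 15.0]
now t 22.93 [467.7 200.2  15.6] yaw 91.6 tilt [0.0002 0.0004] grip 27.2 51.4 F [-7.2 -1.6 15. ] q [0.3  0.01 2.11 0.   1.02 0.27]
move [-0.5 -0.7  2.6] turn [ 0.    -0.    -0.007]
```

```bash
python3 -m jog '{"moves": [[10,[0,0,-1.5],[0,0,0]],[46,[0,0,-1.5],[0,0,0]],[46,[0,0,-1.5],[0,0,0]],[46,[0,0,-1.5],[0,0,0]],[46,[0,0,-1.5],[0,0,0]]]}' | tail -1
python3 -m jog '{"moves": [[46,[0,0,-40],[0,0,0]],[46,[0,0,-97],[0,0,0]],[46,[0,0,-97],[0,0,0]]]}' | tail -1
N=2 python3 go.py 673 131 113 117 673 131 10 117
```

```text
grasp_force: 0.0
grasp_force: 0.0
now t 24.02 [469.1 200.4 114.8] yaw 91.6 tilt [0.0107 0.0033] grip 45.6 0.0 F [ 0.6 -0.6 -0. ] q [ 0.3  -0.12  2.05 -0.    1.2   0.27]
move [-75.1 201.8   3.8] turn [ 0.011 -0.001 -0.443]
move [  0.   0. 103.] turn [0. 0. 0.]
```

```bash
python3 -m jog '{"moves": [[71,[-20,52,0],[0,0,-0.1]],[71,[-40,108,0],[0,0,-0.22]],[71,[-60,160,0],[0,0,-0.34]],[71,[-75,201,0],[0,0,-0.44]],[71,[-75,201,0],[0,0,-0.44]]]}' | tail -1
N=4 python3 go.py 673 131 10 117
python3 - <<'E'
from m import *
p=snap("top"); g=p["pixels"].min(2)
lab=cv2.connectedComponents((g>=245).astype(np.uint8),connectivity=4)[1]
u,v=np.round(proj(p,[[.467,.2,.054]])[0]).astype(int)
k=np.bincount(lab[v-4:v+5,u-4:u+5].ravel()); k[0]=0; k=k.argmax()
cs,_=cv2.findContours((lab==k).astype(np.uint8),cv2.RETR_EXTERNAL,cv2.CHAIN_APPROX_NONE)
print(cv2.minAreaRect(plane(p,cs[0][:,0].astype(float),.054).astype(np.float32)*1000))
E
```

```text
grasp_force: 0.0
now t 24.75 [669.  130.1 109.2] yaw 116.7 tilt [-0.0038 -0.0006] grip 71.0 0.0 F [ 0.1  0.1 -0.7] q [ 0.11  0.27  1.65 -0.    1.23 -0.35]
move [-1.1  4.4 99.1] turn [-0.004 -0.001 -0.006]
((842.619384765625, 430.14581298828125), (6.727442741394043, 18.6645450592041), 15.904725074768066)
```

```bash
python3 -m jog '{"moves": [[71,[-1,3,30],[0,0,0]],[71,[-1,3,60],[0,0,0]],[71,[-1,3,85],[0,0,0]],[71,[-1,3,98],[0,0,0]],[71,[-1,3,98],[0,0,0]]]}' | grep wrist
N=5 python3 go.py 673 131 9 117
```

```text
wrist_force: [0.2, -0.5, 0.1]
now t 25.62 [673.6 131.1  14.7] yaw 116.8 tilt [-0.0019 -0.0002] grip 71.0 0.0 F [ 0.2 -0.5  0.1] q [ 0.11  0.37  1.7  -0.    1.07 -0.35]
move [ 0.1 -0.6  5.7] turn [-0.002 -0.001 -0.003]
```

```bash
python3 -m jog '{"moves": [[71,[0,0,5],[0,0,0]],[71,[0,0,5],[0,0,0]],[40,[0,0,5],[0,0,0]],[40,[0,0,5],[0,0,0]],[40,[0,0,5],[0,0,0]]]}' 60 | grep wrist
python3 -m jog '{"moves": [[40,[0,0,0],[0,0,0]],[40,[0,0,0],[0,0,0]]]}' | tail -3
N=3 python3 go.py 673 131 9 117
python3 -m jog '{"moves": [[40,[0,0,-20],[0,0,0]],[40,[0,0,-50],[0,0,0]],[40,[0,0,-80],[0,0,0]],[40,[0,0,-100],[0,0,0]],[40,[0,0,-100],[0,0,0]]]}' | tail -3
N=3 python3 go.py 462 -8 110 117
```

```text
wrist_force: [0.8, 0.0, -0.3]
wrist_force: [-0.0, 0.6, -0.9]
grip_width: 0.468
grasp_force: 0.0
now t 26.75 [673.2 130.9   8.6] yaw 116.8 tilt [0. 0.] grip 40.0 0.0 F [-0.   0.6 -0.9] q [ 0.11  0.38  1.7   0.    1.07 -0.35]
move [ 0.2 -0.1 -0.4] turn [ 0.     0.    -0.003]
wrist_force: [0.3, 0.2, -1.3]
grip_width: 0.47
grasp_force: 0.0
now t 27.52 [673.3 130.9 109.2] yaw 116.8 tilt [0.0052 0.0006] grip 40.2 0.0 F [ 0.3  0.2 -1.3] q [ 0.11  0.27  1.64  0.    1.22 -0.35]
move [ -28.6 -251.3   -2. ] turn [ 0.005  0.002 -0.003]
```

The fingers closed without any force, so I'll look at what happened.

```bash
python3 - <<'E'
from h import *
p=snap("top");q=snap("side")
cv2.imwrite("pics/t5.png",np.hstack([cv2.resize(p["pixels"][60:160,110:230],(400,333)),cv2.resize(q["pixels"][140:260,60:204],(400,333))])[:,:,::-1])
E
```

```text
(no output)
```

View pics/t5.png

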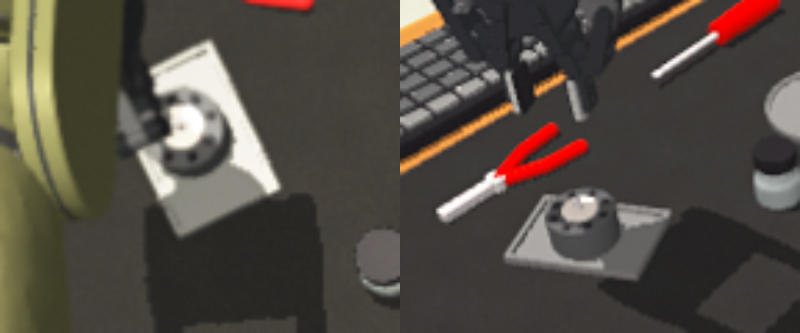

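The motor still stands at crop (183,130), apparently untouched. I'll check how high the fingertips really are by projecting where they should appear.

```bash
N=2 python3 go.py 673 131 109 117; python3 - <<'E'
from h import *
q=snap("side"); y=np.array([np.cos(np.radians(26.8)),np.sin(np.radians(26.8)),0])
c=np.array([.673,.131,0])
for z in (.109,.12,.13,.14,.15): print(z,np.round(proj(q,[c+[0,0,z]-y*.023,c+[0,0,z]+y*.023]),1).tolist())
print("motor top",np.round(proj(q,[[.673,.131,.034],[.673,.131,.046]]),1).tolist())
cv2.imwrite("pics/t6.png",cv2.resize(q["pixels"][120:260,70:190],None,fx=4.2,fy=4.2,interpolation=cv2.INTER_CUBIC)[:,:,::-1])
E
```

```text
now t 27.77 [672.1 130.8 106.8] yaw 116.8 tilt [-0.0032 -0.0003] grip 39.6 0.0 F [-0.2 -0.4 -0.3] q [ 0.11  0.27  1.65  0.    1.22 -0.35]
move [-0.2  0.9 -2.2] turn [-0.003 -0.001 -0.003]
0.109 [[127.4, 190.7], [107.1, 188.3]]
0.12 [[126.5, 186.6], [105.9, 184.1]]
0.13 [[125.6, 182.8], [104.9, 180.3]]
0.14 [[124.7, 179.0], [103.9, 176.5]]
0.15 [[123.7, 175.1], [102.8, 172.6]]
motor top [[123.9, 216.1], [122.9, 212.0]]
```

View pics/t6.png

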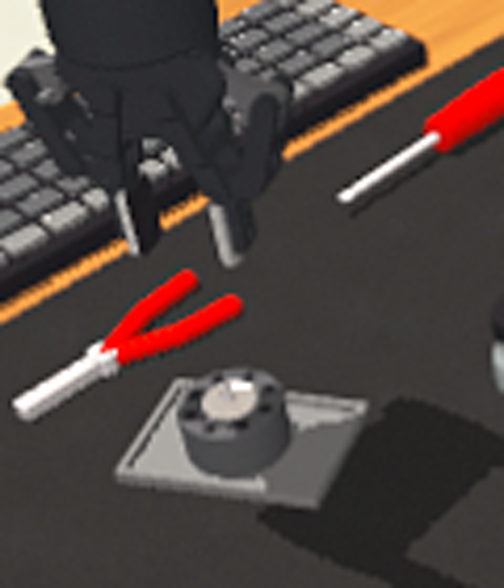

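The fingertips really sit about 20 mm above the commanded TCP at this opening, so at z=9 they only skimmed the motor's top. I'll go about 17 mm lower, in small steps and watching the force.

```bash
python3 -m jog '{"moves": [[71,[0,0,20],[0,0,0]],[71,[0,0,45],[0,0,0]],[71,[0,0,75],[0,0,0]],[71,[0,0,95],[0,0,0]],[71,[0,0,100],[0,0,0]]]}' | grep wrist
python3 -m jog '{"moves": [[71,[0,0,6],[0,0,0]],[71,[0,0,10],[0,0,0]],[71,[0,0,10],[0,0,0]]]}' | grep wrist
python3 -m jog '{"moves": [[71,[0,0,4],[0,0,0]],[71,[0,0,7],[0,0,0]],[71,[0,0,7],[0,0,0]]]}' | grep wrist
N=3 python3 go.py 673 131 -8 117
```

```text
wrist_force: [-0.1, -0.2, -0.8]
wrist_force: [0.2, 0.3, -0.9]
wrist_force: [-1.2, 0.6, 0.5]
now t 29.3 [673.  130.9  -8.5] yaw 116.8 tilt [-0.0008 -0.0001] grip 70.9 0.0 F [-1.2  0.6  0.5] q [ 0.11  0.4   1.7   0.    1.04 -0.35]
move [ 0.1  0.  -0.5] turn [-0.001 -0.    -0.003]
```

```bash
python3 -m jog '{"moves": [[46,[0,0,0],[0,0,0]],[46,[0,0,0],[0,0,0]],[46,[0,0,0],[0,0,0]],[46,[0,0,0],[0,0,0]],[46,[0,0,0],[0,0,0]]]}' 60 | tail -3
python3 -m jog '{"moves": [[46,[0,0,-5],[0,0,0]],[46,[0,0,-10],[0,0,0]],[46,[0,0,-10],[0,0,0]]]}' | tail -3
```

```text
wrist_force: [0.9, -0.6, 5.3]
grip_width: 0.629
grasp_force: 63.7
wrist_force: [-0.3, -0.6, -1.9]
grip_width: 0.626
grasp_force: 63.2
```

```bash
python3 -m jog '{"moves": [[46,[0,0,-25],[0,0,0]],[46,[0,0,-60],[0,0,0]],[46,[0,0,-85],[0,0,0]],[46,[0,0,-90],[0,0,0]]]}' | tail -1
N=3 python3 go.py 462 -8 90 105 462 -8 -6 105
```

```text
grasp_force: 63.4
now t 30.95 [673.4 130.9  92.2] yaw 116.8 tilt [0.0039 0.0005] grip 53.7 63.4 F [ 0.3  0.6 -2. ] q [ 0.11  0.29  1.66  0.    1.2  -0.35]
move [ -28.6 -251.4    1.3] turn [0.004 0.001 0.206]
move [ 0.  0. 96.] turn [0. 0. 0.]
```

```bash
python3 -m jog '{"moves": [[46,[-4,-35,0],[0,0,0.03]],[46,[-10,-90,0],[0,0,0.08]],[46,[-17,-145,0],[0,0,0.13]],[46,[-23,-200,0],[0,0,0.17]],[46,[-28,-240,0],[0,0,0.2]]]}' | tail -1
python3 -m jog '{"moves": [[46,[0,-11,0],[0,0,0]],[46,[0,-11,0],[0,0,0]]]}' | tail -1
N=3 python3 go.py 462 -8 -6 105
```

```text
grasp_force: 63.7
grasp_force: 63.8
now t 31.98 [461.3  -5.   91.3] yaw 105.3 tilt [-0.001   0.0005] grip 53.5 63.8 F [ 0.4 -0.1 -1.9] q [-0.13 -0.21  2.17  0.    1.18 -0.4 ]
move [-3.2 -0.  97.3] turn [-0.001 -0.001  0.006]
```

```bash
python3 -m jog '{"moves": [[46,[-1,0,35],[0,0,0]],[46,[-2,0,65],[0,0,0]],[46,[-2,0,85],[0,0,0]],[46,[-2,0,96],[0,0,0]],[46,[-2,0,98],[0,0,0]]]}' | grep wrist
python3 -m jog '{"moves": [[46,[0,0,1],[0,0,0]],[46,[0,0,1],[0,0,0]]]}' | grep wrist
python3 -m jog '{"moves": [[46,[0,0,1],[0,0,0]],[46,[0,0,1],[0,0,0]]]}' | grep wrist
N=3 python3 go.py 462 -8 -6 105
```

```text
wrist_force: [-0.3, 0.1, -2.9]
wrist_force: [0.1, -0.3, -2.1]
wrist_force: [-0.4, -0.0, 1.7]
now t 33.25 [462.2  -7.3  -7.6] yaw 105.4 tilt [ 0.0015 -0.0002] grip 53.5 64.1 F [-0.4 -0.   1.7] q [-0.13 -0.05  2.22 -0.    0.97 -0.4 ]
move [-0.6 -0.4 -1.6] turn [0.001 0.001 0.006]
```

```bash
python3 -m jog '{"moves": [[72,[0,0,0],[0,0,0]],[72,[0,0,0],[0,0,0]],[72,[0,0,0],[0,0,0]],[72,[0,0,-45],[0,0,0]],[72,[0,0,-98],[0,0,0]]]}' | tail -1
N=3 python3 go.py 640.4 -124 90 113.6 640.4 -124 4 113.6
```

```text
grasp_force: 0.0
now t 34.02 [464.2  -7.5  94.3] yaw 105.4 tilt [-0.0036  0.0005] grip 72.1 0.0 F [0.7 0.6 0.2] q [-0.13 -0.2   2.17 -0.    1.18 -0.4 ]
move [-159.   139.1    3.6] turn [-0.003 -0.002 -0.144]
move [ 0.  0. 86.] turn [0. 0. 0.]
```

```bash
python3 -m jog '{"moves": [[45,[-40,35,0],[0,0,-0.05]],[45,[-80,70,0],[0,0,-0.1]],[45,[-125,108,0],[0,0,-0.14]],[45,[-160,138,0],[0,0,-0.14]],[45,[-160,138,0],[0,0,-0.14]]]}' | tail -1
N=4 python3 go.py 640.4 -124 4 113.6
python3 - <<'E'
from m import *
p=snap("top"); g=p["pixels"].min(2)
def blob(x,y,z,th):
    lab=cv2.connectedComponents((g>=th).astype(np.uint8),connectivity=4)[1]
    u,v=np.round(proj(p,[[x,y,z]])[0]).astype(int)
    k=np.bincount(lab[v-4:v+5,u-4:u+5].ravel()); k[0]=0; k=k.argmax()
    cs,_=cv2.findContours((lab==k).astype(np.uint8),cv2.RETR_EXTERNAL,cv2.CHAIN_APPROX_NONE)
    return np.round(np.hstack(cv2.minAreaRect(plane(p,cs[0][:,0].astype(float),z).astype(np.float32)*1000)),1)
print("slim",blob(.467,.2,.054,245),"flat",blob(.462,-.008,.034,245))
q=snap("side"); b=robot.boxes_of(q,"jar"); print("jar",[np.round(x["bbox"],1).tolist() for x in b[:1]])
E
```

```text
grasp_force: 0.0
now t 34.8 [ 636.1 -125.    87.5] yaw 113.3 tilt [-0.0026  0.0006] grip 45.1 0.0 F [-0.4  0.2 -0.5] q [-0.28  0.22  1.75 -0.    1.18 -0.68]
move [-0.9  4.5 83.5] turn [-0.002 -0.002 -0.006]
slim [467.  200.2  27.8  28.1   2.2] flat [176.8 477.1   6.6   2.3   2. ]
jar [[197.6, 201.8, 17.0, 26.7]]
```

Slim is centred in the small dish to within 1 mm, and the jar hasn't moved. Now the servo.

```bash
python3 -m jog '{"moves": [[45,[-0.5,3,25],[0,0,0]],[45,[-0.5,3,50],[0,0,0]],[45,[-0.5,3,70],[0,0,0]],[45,[-0.5,3,78],[0,0,0]],[45,[-0.5,3,78],[0,0,0]]]}' | grep wrist
N=5 python3 go.py 640.5 -123.5 4 113.6
```

```text
wrist_force: [-0.4, 0.8, 0.0]
now t 35.77 [ 640.5 -124.4   12.5] yaw 113.4 tilt [-0.0007  0.0002] grip 45.2 0.0 F [-0.4  0.8  0. ] q [-0.27  0.31  1.78 -0.    1.05 -0.68]
move [0.8 0.3 8.5] turn [-0.001 -0.    -0.004]
```

```bash
python3 -m jog '{"moves": [[45,[0.5,0,5],[0,0,0]],[45,[0.5,0,8],[0,0,0]],[45,[0.5,0,8],[0,0,0]]]}' | grep wrist
python3 -m jog '{"moves": [[10,[0,0,0],[0,0,0]],[10,[0,0,0],[0,0,0]],[10,[0,0,0],[0,0,0]],[10,[0,0,0],[0,0,0]],[10,[0,0,0],[0,0,0]]]}' 40 | tail -3
N=3 python3 go.py
python3 -m jog '{"moves": [[10,[0,0,-5],[0,0,0]],[10,[0,0,-10],[0,0,0]],[10,[0,0,-10],[0,0,0]]]}' | tail -3
```

```text
wrist_force: [0.9, 0.1, -0.1]
wrist_force: [-0.0, 0.1, 1.1]
grip_width: 0.219
grasp_force: 42.5
now t 37.02 [ 639.9 -123.8    3.8] yaw 113.4 tilt [ 0.0003 -0.0001] grip 18.7 42.5 F [-0.   0.1  1.1] q [-0.27  0.32  1.78  0.    1.04 -0.68]
wrist_force: [-0.0, -0.8, -0.8]
grip_width: 0.221
grasp_force: 42.4
```

```bash
python3 -m jog '{"moves": [[10,[0,0,-25],[0,0,0]],[10,[0,0,-60],[0,0,0]],[10,[0,0,-90],[0,0,0]],[10,[0,0,-98],[0,0,0]],[10,[0,0,-98],[0,0,0]]]}' | tail -1
N=3 python3 go.py 656 2 110 70 672.2 127.7 110 27
```

```text
grasp_force: 42.4
now t 38.17 [ 638.9 -123.5  110.2] yaw 113.4 tilt [ 0.0002 -0.    ] grip 18.9 42.4 F [ 0.3  0.3 -0.4] q [-0.27  0.2   1.73  0.    1.21 -0.68]
move [108.5  65.5   0.2] turn [0.    0.    0.757]
move [123.7 -27.8   0. ] turn [0.   0.   0.75]
```

```bash
python3 -m jog '{"moves": [[10,[20,12,0],[0,0,0.14]],[10,[42,25,0],[0,0,0.3]],[10,[64,39,0],[0,0,0.45]],[10,[86,52,0],[0,0,0.6]],[10,[108,65,0],[0,0,0.757]]]}' | tail -1
python3 -m jog '{"moves": [[10,[25,-6,0],[0,0,0.15]],[10,[50,-11,0],[0,0,0.3]],[10,[75,-17,0],[0,0,0.45]],[10,[100,-22,0],[0,0,0.6]],[10,[123,-27,0],[0,0,0.74]]]}' | tail -1
N=4 python3 go.py 672.2 127.7 110 27
```

```text
grasp_force: 42.4
grasp_force: 42.4
now t 39.58 [672.4 127.4 109.8] yaw 27.3 tilt [-0.003  -0.0003] grip 19.2 42.4 F [-0.2  0.4 -0.8] q [ 0.11  0.27  1.65 -0.    1.23  1.2 ]
move [-0.  -0.4 -0.2] turn [-0.001  0.003  0.006]
```

```bash
python3 -m jog '{"moves": [[10,[0,0,35],[0,0,0.005]],[10,[0,0,65],[0,0,0.005]],[10,[0,0,88],[0,0,0.005]],[10,[0,0,100],[0,0,0.005]],[10,[0,0,100],[0,0,0.005]]]}' | grep wrist
N=6 python3 go.py 672.2 127.7 4 27
```

```text
wrist_force: [0.3, 0.1, 0.1]
now t 40.4 [674.  126.   12.6] yaw 27.3 tilt [-0.0016 -0.0002] grip 18.5 42.4 F [0.3 0.1 0.1] q [ 0.11  0.37  1.7  -0.    1.07  1.2 ]
move [-0.8 -2.4  8.6] turn [-0.001  0.002  0.006]
```

```bash
python3 -m jog '{"moves": [[10,[-0.8,-1.7,4],[0,0,0.006]],[10,[-0.8,-1.7,6],[0,0,0.006]],[10,[-0.8,-1.7,6],[0,0,0.006]]]}' | grep wrist
python3 -m jog '{"moves": [[10,[0,0,1],[0,0,0]],[10,[0,0,1],[0,0,0]]]}' | grep wrist
python3 -m jog '{"moves": [[10,[0,0,1],[0,0,0]],[10,[0,0,1],[0,0,0]]]}' | grep wrist
N=4 python3 go.py 672.2 127.7 4 27
```

```text
wrist_force: [0.2, -0.1, -1.4]
wrist_force: [-0.6, 0.2, -0.9]
wrist_force: [0.1, -1.2, 0.1]
now t 41.58 [671.9 127.1   3.8] yaw 27.0 tilt [0.0003 0.    ] grip 18.7 42.5 F [ 0.1 -1.2  0.1] q [0.11 0.38 1.7  0.   1.06 1.21]
move [ 0.5 -0.4 -0.2] turn [ 0. -0. -0.]
```

Near contact. One more small step, then release and lift.

```bash
python3 -m jog '{"moves": [[10,[0,0,0.7],[0,0,0]],[10,[0,0,0.7],[0,0,0]]]}' | grep wrist
python3 -m jog '{"moves": [[34,[0,0,0],[0,0,0]],[34,[0,0,0],[0,0,0]],[34,[0,0,0],[0,0,0]],[34,[0,0,-40],[0,0,0]],[34,[0,0,-87],[0,0,0]]]}' | tail -1
N=3 python3 go.py 462 -8 90 105
```

```text
wrist_force: [-2.3, -0.7, 5.0]
grasp_force: 0.0
now t 42.65 [674.2 127.4  94.8] yaw 27.0 tilt [-0.0036 -0.0004] grip 33.8 0.0 F [ 0.5 -0.7  0.2] q [0.11 0.29 1.66 0.   1.19 1.21]
move [-250.5   24.5    5.6] turn [-0.003  0.002 -1.362]
```

```bash
python3 go.py 462.2 -7.5 90 27 | tail -1
python3 -m jog '{"moves": [[72,[-60,6,0],[0,0,0]],[72,[-120,12,0],[0,0,0]],[72,[-180,18,0],[0,0,0]],[72,[-230,23,0],[0,0,0]],[72,[-249,25,0],[0,0,0]]]}' | tail -1
python3 - <<'E'
from m import *
p=snap("top"); cv2.imwrite("pics/t7.png",cv2.resize(p["pixels"][70:240,90:360],None,fx=2.9,fy=2.9,interpolation=cv2.INTER_CUBIC)[:,:,::-1])
E
N=4 python3 go.py 462.2 -7.5 -8 27
```

```text
move [-250.4   24.     2.6] turn [ 0.003 -0.007 -0.   ]
grasp_force: 0.0
now t 43.48 [459.6  -8.4  88.7] yaw 26.9 tilt [-0.0045 -0.0002] grip 72.0 0.0 F [ 0.1 -0.5 -0.7] q [-0.14 -0.21  2.18 -0.    1.18  0.96]
move [ 3.1  0.5 96.7] turn [-0.002  0.004 -0.002]
```

View pics/t7.png

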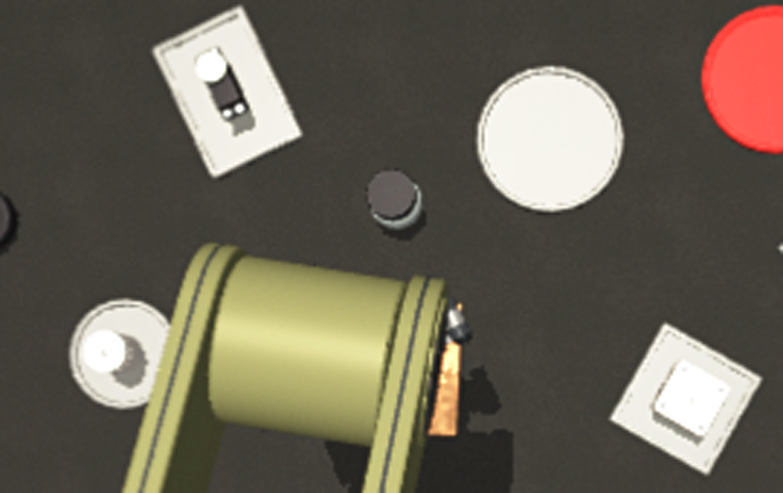

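The servo is upright and lengthwise in the oblong tray (crop 220,88), slim and the stepper are in their trays, the jar is still at (393,197), and the large dish is empty. Now the flat motor.

```bash
python3 -m jog '{"moves": [[72,[1,0.5,30],[0,0,0]],[72,[1,0.5,55],[0,0,0]],[72,[1,0.5,75],[0,0,0]],[72,[1,0.5,86],[0,0,0]],[72,[1,0.5,87],[0,0,0]]]}' | grep wrist
N=5 python3 go.py 462.2 -7.5 -8 27
```

```text
wrist_force: [-0.3, -0.7, 0.4]
now t 44.3 [462.9  -8.    3.3] yaw 27.0 tilt [-0.0017  0.0003] grip 71.9 0.0 F [-0.3 -0.7  0.4] q [-0.13 -0.07  2.22  0.    0.99  0.97]
move [-0.4 -0.7 11.3] turn [-0.001  0.001  0.   ]
```

```bash
python3 -m jog '{"moves": [[72,[0,0,6],[0,0,0]],[72,[0,0,11],[0,0,0]],[72,[0,0,11],[0,0,0]]]}' | grep wrist
python3 -m jog '{"moves": [[46,[0,0,0],[0,0,0]],[46,[0,0,0],[0,0,0]],[46,[0,0,0],[0,0,0]],[46,[0,0,0],[0,0,0]],[46,[0,0,0],[0,0,0]]]}' 60 | tail -3
N=3 python3 go.py
python3 -m jog '{"moves": [[46,[0,0,-10],[0,0,0]],[46,[0,0,-35],[0,0,0]],[46,[0,0,-70],[0,0,0]],[46,[0,0,-98],[0,0,0]],[46,[0,0,-98],[0,0,0]]]}' | tail -3
N=3 python3 go.py 640.3 -123 90 27
```

```text
wrist_force: [0.6, 0.0, -0.5]
wrist_force: [0.2, -0.3, 4.5]
grip_width: 0.63
grasp_force: 63.6
now t 45.55 [462.9  -8.2  -7.5] yaw 27.0 tilt [ 0.0011 -0.0002] grip 53.8 63.6 F [ 0.2 -0.3  4.5] q [-0.13 -0.05  2.22 -0.    0.97  0.97]
wrist_force: [-0.1, -0.3, -0.7]
grip_width: 0.627
grasp_force: 63.4
now t 46.33 [462.   -8.   89.7] yaw 27.0 tilt [ 0.0043 -0.0005] grip 53.5 63.4 F [-0.1 -0.3 -0.7] q [-0.13 -0.2   2.17  0.    1.18  0.97]
move [106.7 183.4   0.5] turn [ 0.002 -0.004 -0.   ]
```

```bash
python3 -m jog '{"moves": [[46,[20,34,0],[0,0,0]],[46,[45,78,0],[0,0,0]],[46,[72,123,0],[0,0,0]],[46,[95,163,0],[0,0,0]],[46,[107,183,0],[0,0,0]]]}' | tail -1
python3 -m jog '{"moves": [[46,[0,0,30],[0,0,0]],[46,[0,0,60],[0,0,0]],[46,[0,0,80],[0,0,0]],[46,[0,0,92],[0,0,0]],[46,[0,0,92],[0,0,0]]]}' | grep wrist
N=6 python3 go.py 640.3 -123 -7 27
```

```text
grasp_force: 63.5
wrist_force: [0.5, -0.5, -1.6]
now t 47.73 [ 641.3 -122.8   -1.2] yaw 27.0 tilt [-0.0021  0.0006] grip 53.5 63.5 F [ 0.5 -0.5 -1.6] q [-0.27  0.33  1.78  0.    1.03  0.83]
move [-1.  -0.2  5.8] turn [-0.002  0.002 -0.   ]
```

```bash
python3 -m jog '{"moves": [[46,[-1,0,3],[0,0,0]],[46,[-1,0,4.5],[0,0,0]],[46,[-1,0,4.5],[0,0,0]]]}' | grep wrist
python3 -m jog '{"moves": [[46,[0,0,1],[0,0,0]],[46,[0,0,1],[0,0,0]]]}' | grep wrist
python3 -m jog '{"moves": [[46,[0,0,1],[0,0,0]],[46,[0,0,1],[0,0,0]]]}' | grep wrist
N=3 python3 go.py 640.3 -123 -7 27
```

```text
wrist_force: [0.6, -0.8, -2.1]
wrist_force: [0.4, -0.5, 0.2]
wrist_force: [-2.9, -0.2, 4.9]
now t 48.9 [ 639.9 -123.1   -7.5] yaw 27.0 tilt [-0.0003  0.    ] grip 53.6 64.3 F [-2.9 -0.2  4.9] q [-0.27  0.34  1.79 -0.    1.02  0.83]
move [ 0.4  0.1 -0.5] turn [-0.  0. -0.]
```

```bash
python3 -m jog '{"moves": [[70,[0,0,0],[0,0,0]],[70,[0,0,0],[0,0,0]],[70,[0,0,0],[0,0,0]],[70,[0,0,-50],[0,0,0]],[70,[0,0,-110],[0,0,0]]]}' | tail -1
python3 go.py 420 -420 150 27
```

```text
grasp_force: 0.0
now t 49.67 [ 638.3 -122.7  100.4] yaw 27.0 tilt [-0.0041  0.0012] grip 69.9 0.0 F [1.2 0.9 0.2] q [-0.27  0.21  1.74  0.    1.2   0.83]
move [-329.5  165.8  -49. ] turn [-0.003  0.003 -0.001]
```

```bash
python3 -m jog '{"moves": [[70,[-50,25,-50],[0,0,0]],[70,[-100,50,-60],[0,0,0]],[70,[-155,78,-60],[0,0,0]],[70,[-210,105,-60],[0,0,0]],[70,[-260,130,-60],[0,0,0]]]}' | tail -1
python3 -m jog '{"moves": [[70,[-55,28,0],[0,0,0]],[70,[-110,55,0],[0,0,0]],[70,[-110,55,0],[0,0,0]],[70,[-110,55,0],[0,0,0]]]}' | tail -1
python3 - <<'E'
from m import *
p=snap("top"); g=p["pixels"].min(2); q=snap("side")
def blob(x,y,z,th=245):
    lab=cv2.connectedComponents((g>=th).astype(np.uint8),connectivity=4)[1]
    u,v=np.round(proj(p,[[x,y,z]])[0]).astype(int)
    k=np.bincount(lab[v-4:v+5,u-4:u+5].ravel()); k[0]=0; k=k.argmax()
    cs,_=cv2.findContours((lab==k).astype(np.uint8),cv2.RETR_EXTERNAL,cv2.CHAIN_APPROX_NONE)
    return np.round(np.hstack(cv2.minAreaRect(plane(p,cs[0][:,0].astype(float),z).astype(np.float32)*1000)),1)
a=np.radians(27)
print("slim",blob(.467,.2,.054),"flat",blob(.640,-.123,.034),"step",blob(.444,-.231,.044),"horn",blob(.672+.01*np.cos(a),.128+.01*np.sin(a),.048), "want horn",672.2+10*np.cos(a),127.7+10*np.sin(a))
b=robot.boxes_of(q,"jar"); print("jar",[np.round(x["bbox"],1).tolist() for x in b[:1]])
A=cv2.resize(p["pixels"][70:240,90:360],(600,378)); B=cv2.resize(q["pixels"][130:320,80:360],(326,222))
cv2.imwrite("pics/f.png",np.vstack([A,np.hstack([B,np.zeros((222,274,3),np.uint8)])])[:,:,::-1])
E
```

```text
grasp_force: 0.0
grasp_force: 0.0
slim [467.  200.2  27.8  28.1   2.2] flat [ 640.  -123.5   26.3   28.2    1.3] step [ 444.2 -231.3   41.1   41.6   61.5] horn [680.9 131.3  19.8  20.3  27.9] want horn 681.1100652418837 132.23990499739546
jar [[197.9, 202.5, 15.1, 25.8]]
```

View pics/f.png

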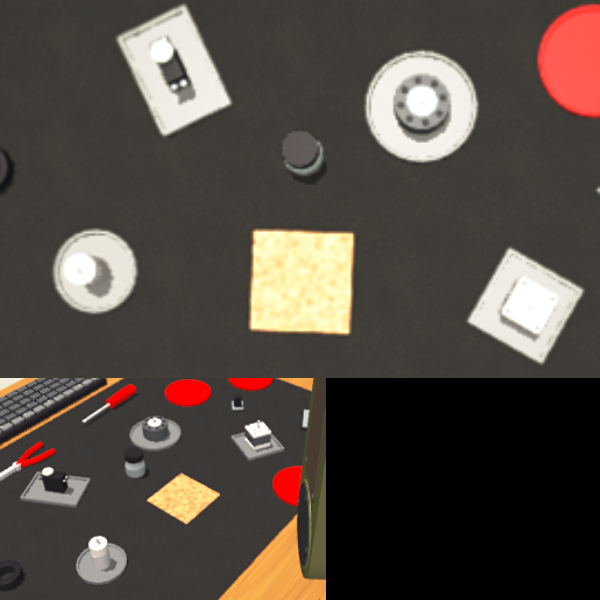

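All four motors stand upright in their own trays, centred to within about 1 mm. The servo lies lengthwise, the cork is free, the jar is untouched and the arm is clear, so I'll hand in.

```bash
python3 -c "
from station import robot
print(robot.close_job())"
```

```text
the job is handed in; nothing more can be done
None
```

The job is handed in: by my camera checks each motor is upright in its own tray and within about 1 mm of its middle, the servo lies lengthwise in the oblong tray, the jar hasn't moved, and it took about 51 s of the 128 s.

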